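# Gauge a ceramic test block in the corner of a two-dial gauge

## Task

The two-dial corner gauge has been zeroed and the steel setting block is still standing on its bed: put it back upright in the recess of its wooden stand and let go of it. Then stand the white ceramic test block on the bed and press it firmly home into the corner, flat against both stops at once so that both spring spindles are pushed in flush, and finish while still holding it pressed there for the dials to be read. Leave the other things on the bench undisturbed.

Things in the scene. Friction and masses are not known exactly. Their poses are not given: they have to be found in the camera images.
- home (a point): Point on the bed of the dark grey two-dial corner gauge (fixed; bed top 10 mm above the worktop): the middle of the 40 x 40 mm footprint of a block that is fully home. x points square on to the far stop, y square on to the left stop, z up. The stops' faces lie 20 mm from this point in +x and in +y. The bed is open towards -x and -y and reaches 48 mm that way.
- gauge: The gauge as a whole: same axes as home, origin 10 mm below it on the worktop. Behind each stop a 41 mm dial gauge lies face up, no higher than 13 mm above the bed, reaching to 95 mm from the home point.
- stop_far: Steel stop bar in +x of the home point, 12 mm high above the bed and 12 mm thick, from y = -29 to +18 mm of the home point (its origin and axes are those of the gauge).
- stop_left: Steel stop bar in +y of the home point, 12 mm high above the bed and 12 mm thick, from x = -29 to +18 mm of the home point (its origin is that of the gauge; its own axes are turned a quarter).
- spindle_far (a joint): Travel in m of the sprung gauge spindle in the far stop: 0 free, 4 mm proud of the stop's face; 0.004 flush (about 0.0035 when a block bears on the stop). Round tip, 3 mm radius, 6 mm above the bed, on the line y = 0 of the home point. The spring takes 1.5 N to start, 2.7 N when flush, so a block let go is pushed away from the stop.
- spindle_left (a joint): The same for the left stop; its spindle lies on the line x = 0 of the home point and is pushed in +y.
- setting_mid (a point): Centre, half-way up, of the steel setting block: bright grey, 40 x 40 x 54 mm, 0.4 kg, standing on end on the gauge's bed at the start, clear of stops and spindles. For the fingers to clear the 12 mm high stops, take either block by its upper part: fingertips 16 mm or more above its underside.
- setting_block: The steel setting block; origin at the centre of its underside, z up along its 54 mm height.
- ceramic_mid (a point): Centre, half-way up, of the ceramic test block: white, 40 x 40 x 54 mm, about 0.2 kg, standing on end on the worktop. All four sides are alike, so any quarter turn will do.
- ceramic_block: The ceramic test block; origin at the centre of its underside, z up along its 54 mm height.
- stand_floor (a point): Middle of the floor of the recess in the setting block's wooden stand (fixed, 84 x 84 x 24 mm, with a cloth-lined square recess 48 x 48 mm, 13 mm deep; floor 11 mm above the worktop). Axes along the recess's sides, z up.
- crucible: Bystander: white porcelain crucible with lid, 43 x 43 x 46 mm; origin at its underside.
- weighing_bottle: Bystander: glass weighing bottle, 41 x 41 x 52 mm; origin at its underside.
- petri: Bystander: petri dish, 61 mm across, 13 mm high; origin at its underside.
- wash_bottle: Bystander: white wash bottle with a red cap, 236 mm high; origin at its underside.
- bottle_white: Bystander: white plastic bottle, 67 mm across, 128 mm high; origin at its underside.
- dropper_a: Bystander: brown dropper bottle with a red bulb, 38 mm across, 108 mm high; origin at its underside.
- dropper_b: Bystander: brown dropper bottle with a black bulb, 38 mm across, 108 mm high; origin at its underside.
- tweezers: Bystander: steel tweezers, 131 mm long, lying on the worktop.
There are look-alikes about, which are no part of the job. Leave any orange, purple or turquoise look-alike of the ceramic_block alone.

How it is judged:
By the outcome, as a careful person would: the job done as asked, in the order asked, and still so for the second after the job is handed in, while the arm keeps its last pose, push and grip.
It also fails if it takes over 64 s, if anything falls off the work surface, if the arm or the gripper's body presses on something with over 40 N, if the wrist force passes 120 N, or if a joint passes its speed limit or range.

## Robot

A 6-joint arm with a two-finger parallel gripper is mounted at the origin on the work surface; the furniture and walls round the work are solid. World frame = base frame: x ahead of the robot, y to its left, z up, the work surface at z = 0. Lengths are in m, angles in rad, forces in N, time in s.
With the tool pointing down it reaches from about 0.275 to 0.85 m from the base axis. Payload 19 kg.
Tool frame: the origin (TCP) lies between the finger pads; the fingertips stand 19 mm ahead of it and the grasp point (between the pads) is the TCP (finger_overhang is the distance from the TCP to the fingertips, in m); z points along the fingers, y is the direction in which the jaws open and shut (so a half turn about z gives the same grasp; the last joint's range is limited). The gripper opens to 85 mm and grips with 20 to 120 N. Pads are 22 mm wide; open, the fingers measure 114 mm over their backs; the gripper's body (76 mm by 85 mm) begins 54 mm behind the grasp point. The pads swing forward as they close: fully open they stand 13 mm farther back than shut.
Start: joints at [1.133, 0.15, 1.437, -0, 1.554, -0.134], TCP at [0.172, 0.549, 0.25] pointing down, gripper open.
Joint ranges: [-2.8, 2.8], [-0.68, 2.1], [0.12, 2.68], [-1.39, 4.53], [0.16, 2.79], [-2.81, 2.81]. Speed limits (rad/s): [1.89, 1.89, 2.22, 3.01, 3.01, 3.01].

## Interface

Orientations are given as a unit quaternion [x, y, z, w].
In Python, from station import * gives the robot as it stands.
- The arm moves only by the tool apply_moves, never from a script. Its argument "deltas" is a list of rows, each a list of 7 numbers: the opening in per cent of the stroke, from 0 (shut) to 100 (fully open), then the shift along the tool's x, y, z in mm, then the turn, a rotation vector about the tool's x, y, z in degrees. A call has 1 to 10 rows; each row shifts and turns the pose as measured when the row begins, along the tool's axes as they then stand; what a row does not reach is not made up. A row lasts 1/10 s, in which the tool goes at most 50 mm and 8.59 degrees, less where a joint would pass 70% of its speed; a pose out of reach is approached as far as the arm can. A call with a gripper value outside its range is refused whole. The fingers move at their own pace and stop on an object; the grip force is fixed at half the most. Time passes only in rows, so rows that do not move let the fingers close. It gives the time, the measured TCP pose, the force and the opening at its end, in the units of the state.
- get_obs(): the state, without advancing time (a new reading comes with each control period).
- capture(name): name is "side" or "top"; returns (picture, depth): 400x640x3 uint8, red, green, blue; 400x640 float32, m along the optical axis (not along the pixel's ray), 0 where there is no reading.
- camera_info(name): a dict with "mtx" (3x3 intrinsics, pixels), "world_from_camera" (4x4, takes a point from camera to world coordinates). Camera axes: x right, y down, z forward; pixel columns grow to the right and rows downward; lengths in m; the calibration is good to about 2 mm. A picture is of the moment at which its call begins. camera_info takes no time and is no camera call.
- sign_off(): hands the job in, once; it reports no verdict.
The state is a dict: "time": time; "q": joint angles; "qd": joint speeds; "tau": joint torques, N m; "tool_pos": TCP position; "ee_rot": TCP orientation; "force": force on the tool from outside, world axes, zero at the start; "ft_torque": the same for the moment, N m; "opening": finger opening in m.
Only numpy, scipy, OpenCV 4.12 (cv2) and the standard library are available. Lean on these libraries where they do the work, as an engineer would, in place of code of your own. Each camera call takes 0.05 s, during which the arm holds its last target.

## Working session

There is one attempt and no reset: what is moved stays moved. The work goes in short steps, Python scripts to look and compute and a tool call to move; the robot and the scene stay as the last step left them, time stands still between calls to the robot, and variables do not carry over. Pictures are saved under pics/ and viewed, and the job is handed in when it is done.

Besides the shell and the picture viewer there is one more tool, called after "Call:" as a command line: name --pt "numbers of a row" for each row, then --argument value for the rest. apply_moves: Moves the arm, as the interface text tells. Its arguments: {"type":"object","properties":{"deltas":{"type":"array","items":{"type":"array","items":{"type":"number"}}}},"required":["deltas"]}

```bash
mkdir -p pics; ls
python3 - <<'E'
from station import *
import cv2,numpy as np
for n in("side","top"):
    p,d=capture(n);cv2.imwrite(f"pics/{n}0.png",p[:,:,::-1]);np.save(f"pics/{n}0.npy",d)
    i=camera_info(n);print(n,i["mtx"],i["world_from_camera"],d.min(),d.max())
print(get_obs())
E
```

```text
pics
side [[436.95433205   0.         315.28598594]
 [  0.         436.95433205 201.51028082]
 [  0.           0.           1.        ]] [[-0.70706909  0.27662307 -0.65079411  1.15102094]
 [ 0.70682511  0.30412453 -0.63867561  0.57948808]
 [ 0.02125004 -0.9115854  -0.41056119  0.51863931]
 [ 0.          0.          0.          1.        ]] 0.0 3.563683
top [[477.7030073    0.         322.27172766]
 [  0.         477.7030073  204.5709837 ]
 [  0.           0.           1.        ]] [[-0.01380724 -0.99748261  0.06955426  0.34278516]
 [-0.99987655  0.01325164 -0.00844321 -0.10147136]
 [ 0.00750024 -0.06966225 -0.99754244  1.21273917]
 [ 0.          0.          0.          1.        ]] 0.0 2.100866
{'time': 0.1, 'q': array([ 1.13297311e+00,  1.50951741e-01,  1.43797160e+00, -4.13655075e-07,
        1.55379133e+00, -1.33999877e-01]), 'qd': array([ 0.00083515,  0.00064174, -0.00098441, -0.00026682, -0.0006755 ,
       -0.00185257]), 'tau': array([ 4.01879472e-03, -7.14363384e+01, -5.71805584e+01, -1.76521121e-04,
        7.15193833e-03,  3.93297410e-05]), 'tool_pos': array([0.1719553 , 0.54847353, 0.24972454]), 'ee_rot': array([ 1.51328034e-01,  9.88483440e-01, -5.38292848e-04, -1.58024065e-04]), 'force': array([-0.03669665, -0.9122799 , -0.79000564]), 'ft_torque': array([-0.01046792,  0.00250129,  0.03205824]), 'opening': 0.08548051748613256}
```

View pics/side0.png

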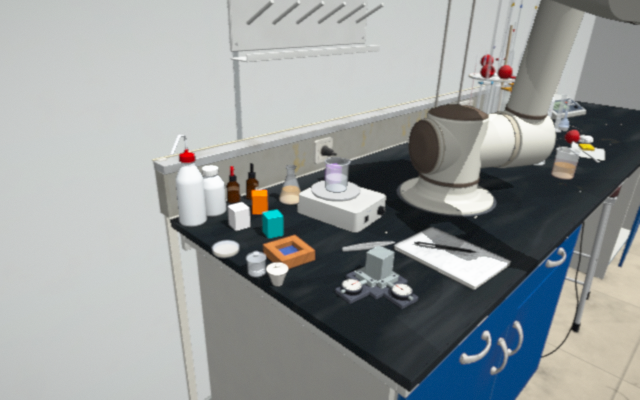

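View pics/top0.png

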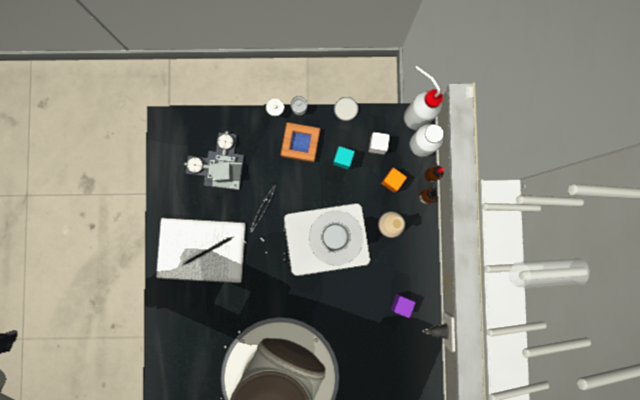

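Candidates for the ceramic block (top view): white block (379,143), turquoise (344,157), orange (394,180), purple (404,306), and the white crucible (275,107). By the description it is the white block at (379,143). The setting block is the grey one on the gauge at (220,172). I'll check both in close crops.

Run:
```python
import cv2,numpy as np
t=cv2.imread("pics/top0.png");s=cv2.imread("pics/side0.png")
a=cv2.resize(t[120:200,170:250],(400,400),interpolation=cv2.INTER_CUBIC)
b=cv2.resize(t[100:180,330:410],(400,400),interpolation=cv2.INTER_CUBIC)
cv2.imwrite("pics/crop_top.png",np.hstack([a,b]))
a=cv2.resize(s[235:315,330:430],(500,400),interpolation=cv2.INTER_CUBIC)
b=cv2.resize(s[195:255,220:280],(300,300),interpolation=cv2.INTER_CUBIC)
o=np.zeros((400,800,3),np.uint8);o[:,:500]=a;o[:300,500:]=b
cv2.imwrite("pics/crop_side.png",o)
```

```text
(no output)
```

View pics/crop_top.png

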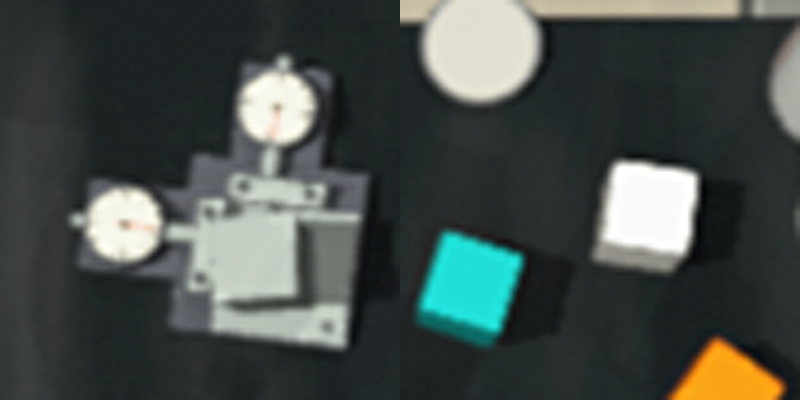

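View pics/crop_side.png

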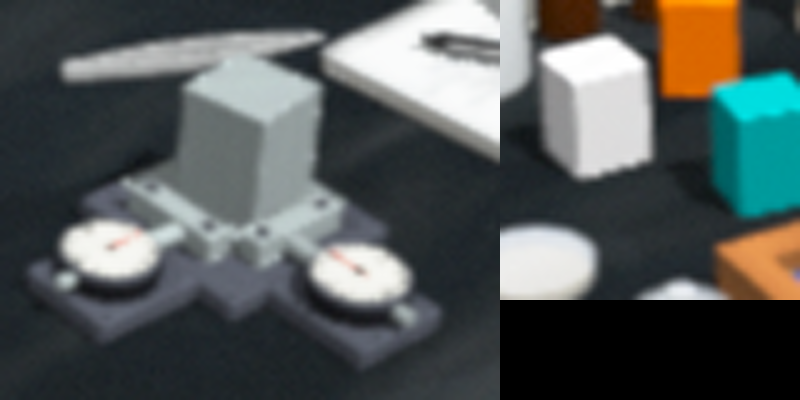

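```bash
cat > h.py <<'E'
import cv2,numpy as np
from station import *
def cloud(n,d):
    i=camera_info(n);K=i["mtx"];T=i["world_from_camera"]
    v,u=np.mgrid[0:400,0:640]
    P=np.stack([(u-K[0,2])/K[0,0]*d,(v-K[1,2])/K[1,1]*d,d],-1)
    W=P@T[:3,:3].T+T[:3,3]; W[d<=0]=np.nan
    return W
def cast(n,uv,z):
    i=camera_info(n);K=i["mtx"];T=i["world_from_camera"]
    uv=np.atleast_2d(uv).astype(float)
    r=np.c_[(uv[:,0]-K[0,2])/K[0,0],(uv[:,1]-K[1,2])/K[1,1],np.ones(len(uv))]@T[:3,:3].T
    return T[:3,3]+r*((z-T[2,3])/r[:,2])[:,None]
def project(n,P):
    i=camera_info(n);K=i["mtx"];T=np.linalg.inv(i["world_from_camera"])
    c=np.atleast_2d(P)@T[:3,:3].T+T[:3,3];q=c@K.T
    return q[:,:2]/q[:,2:]
def rect(mask,n,z):
    c=max(cv2.findContours(mask.astype(np.uint8),cv2.RETR_EXTERNAL,cv2.CHAIN_APPROX_NONE)[0],key=cv2.contourArea)
    w=cast(n,c[:,0],z)[:,:2]
    r=cv2.minAreaRect((w*1000).astype(np.float32)); return r
E
python3 - <<'E'
from h import *
for n in("top","side"):
    d=np.load(f"pics/{n}0.npy");p=cv2.imread(f"pics/{n}0.png");W=cloud(n,d);z=W[...,2]
    boxes={"top":dict(setting=(195,245,145,200,.058,.075),ceramic=(365,395,125,160,.046,.065),stops=(185,260,125,200,.016,.030)),
     "side":dict(setting=(355,400,240,290,.058,.07),ceramic=(222,255,195,235,.046,.06))}[n]
    for k,(a,b,c,e,l,h) in boxes.items():
        m=np.zeros(z.shape,bool);m[c:e,a:b]=True;m&=(z>l)&(z<h)
        zz=np.median(z[m]);print(n,k,m.sum(),"z",zz,"cloud mean",W[m].mean(0),"rect",rect(m,n,zz))
    # dial faces
    hsv=cv2.cvtColor(p,cv2.COLOR_BGR2HSV)
    for k,(a,b,c,e) in {"top":dict(far=(212,240,128,152),left=(182,206,152,178)),"side":dict(far=(338,366,274,298),left=(388,416,278,304))}[n].items():
        g=p[c:e,a:b].min(2).copy();m=(p[c:e,a:b,2]>200).astype(np.uint8)
        c0=max(cv2.findContours(m,cv2.RETR_EXTERNAL,cv2.CHAIN_APPROX_NONE)[0],key=cv2.contourArea)
        el=cv2.fitEllipse(cv2.convexHull(c0));uv=np.array(el[0])+[a,c]
        print(n,k,el,"px",uv,"w",cast(n,uv,.022), "depthz",z[int(uv[1]),int(uv[0])])
E
```

```text
top setting 279 z 0.06304816737005625 cloud mean [0.50736875 0.13277161 0.0630502 ] rect ((507.664794921875, 132.81971740722656), (38.70637893676758, 39.353248596191406), 89.98702239990234)
top ceramic 272 z 0.053246723985378996 cloud mean [ 0.57783773 -0.25497163  0.05321653] rect ((577.6727294921875, -254.8756103515625), (40.327842712402344, 41.492332458496094), 80.62654113769531)
top stops 649 z 0.021050771612505237 cloud mean [0.55017713 0.16013804 0.02111644] rect ((576.92431640625, 131.3258514404297), (45.194522857666016, 76.63351440429688), 89.94537353515625)
top far ((12.795459747314453, 13.01144790649414), (13.429203987121582, 13.90685749053955), 87.4979248046875) px [224.79545975 141.01144791] w [[0.58950836 0.1316956  0.022     ]] depthz 0.023775659460480325
top left ((12.227948188781738, 12.387604713439941), (13.531037330627441, 13.796822547912598), 30.185476303100586) px [194.22794819 164.38760471] w [[0.53111107 0.20822794 0.022     ]] depthz 0.020333662833964095
side setting 261 z 0.06358380751025339 cloud mean [0.51113742 0.13917676 0.06314954] rect ((511.3785705566406, 139.42340087890625), (47.824581146240234, 45.24045944213867), 0.850459635257721)
side ceramic 186 z 0.05344783516002993 cloud mean [ 0.57622596 -0.25427922  0.05244698] rect ((582.4141235351562, -245.53848266601562), (54.35670471191406, 45.27219009399414), 80.77204895019531)
side far ((15.15243911743164, 10.048260688781738), (9.681241035461426, 21.879919052124023), 85.0199203491211) px [353.15243912 284.04826069] w [[0.58692444 0.13494614 0.022     ]] depthz 0.02206126785271012
side left ((13.401952743530273, 11.076005935668945), (9.948657989501953, 16.93196678161621), 101.02198028564453) px [401.40195274 289.07600594] w [[0.53157855 0.20984568 0.022     ]] depthz 0.022145882097582836
```

```bash
cat > lines.py <<'E'
from h import *
def lsd(img,n,box,z,minmm=18,s=4):
    a,b,c,e=box
    g=cv2.resize(cv2.cvtColor(img,cv2.COLOR_BGR2GRAY)[c:e,a:b],None,fx=s,fy=s,interpolation=cv2.INTER_CUBIC)
    L=cv2.createLineSegmentDetector(cv2.LSD_REFINE_STD).detect(g)[0][:,0].reshape(-1,2,2)
    L=(L+.5)/s-.5+[a,c]
    for l in L:
        w=cast(n,l,z)[:,:2]*1000;v=w[1]-w[0];ln=np.hypot(*v)
        if ln>minmm: print(n,np.round(l.ravel(),1),"w",np.round(w.ravel(),1),"len %.0f ang90 %.1f"%(ln,(np.degrees(np.arctan2(v[1],v[0]))+45)%90-45))
E
python3 - <<'E'
from lines import *
t=cv2.imread("pics/top0.png")
for nm,b,z in (("gauge@.02",(175,255,125,198),.02),("ceramic@.054",(360,400,125,160),.054),("stand@.024",(272,330,115,168),.024)):
    print(nm);lsd(t,"top",b,z)
E
```

```text
gauge@.02
top [200.1 158.1 192.2 156.5] w [547.2 194.2 551.4 213.8] len 20 ang90 -12.1
top [238.3 189.  243.2 154.6] w [467.9  98.2 554.6  85.8] len 88 ang90 -8.1
top [217.4 137.3 217.4 145.4] w [599.7 150.8 578.9 150.7] len 21 ang90 0.5
top [228.9 178.6 228.4 162.6] w [494.5 121.7 534.9 122.9] len 40 ang90 1.6
top [204.2 184.9 238.3 189. ] w [479.2 183.6 467.8  98.1] len 86 ang90 -7.6
top [213.2 179.5 228.5 178.8] w [492.6 161.1 494.  122.7] len 38 ang90 2.1
top [231.9 181.1 216.4 182.1] w [487.9 114.2 485.9 153.2] len 39 ang90 2.8
top [240.7 162.1 232.9 161.7] w [535.8  92.1 536.9 111.6] len 20 ang90 -3.2
top [229.5 163.8 240.1 163.9] w [531.8 120.4 531.1  93.6] len 27 ang90 -1.6
top [208.7 167.8 206.9 175.1] w [522.4 172.5 504.  176.8] len 19 ang90 -13.2
top [242.9 154.5 233.6 153.2] w [554.9  86.7 558.6 109.9] len 23 ang90 -9.0
top [215.4 151.5 208.2 149.8] w [563.5 155.6 568.  173.8] len 19 ang90 -14.0
top [194.8 174.7 204.5 174.8] w [505.3 207.2 504.7 183. ] len 24 ang90 -1.5
top [204.3 175.7 203.4 184.2] w [502.6 183.4 481.  185.6] len 22 ang90 -5.8
top [231.8 165.  232.7 179.
[... 625 characters left out ...]

top [313.6 161.2 319.7 127.8] w [ 535.   -91.4  620.  -107.9] len 87 ang90 -11.0
top [319.5 127.6 286.3 121.8] w [ 620.3 -107.2  636.3  -23.7] len 85 ang90 -10.8
top [286.1 122.7 280.1 154.7] w [633.9 -23.2 552.7  -7.3] len 83 ang90 -11.0
top [279.3 154.9 312.9 160.8] w [552.2  -5.4 536.1 -89.6] len 86 ang90 -10.8
top [288.6 149.  292.1 130.3] w [566.8 -28.9 614.4 -38.1] len 49 ang90 -10.9
top [307.5 152.4 288.8 149.1] w [557.5 -76.2 566.6 -29.3] len 48 ang90 -11.0
top [295.8 130.7 310.7 133.6] w [613.2 -47.5 605.4 -84.9] len 38 ang90 -11.7
top [311.1 133.7 307.8 152.4] w [605.  -85.9 557.5 -77.1] len 48 ang90 -10.5
top [295.4 132.6 294.2 139.8] w [608.4 -46.2 590.1 -43.2] len 19 ang90 -9.4
```

Crops confirm: a plain white block at (379,143) and a bright grey block standing on the gauge clear of both stops. The gauge yaw is about −7.8°, home is about (522.5, 141) mm, and the stand is at (586,−57) with yaw −10.9°. Next is a planning helper that prints rows for me to enter.

```bash
cat > plan.py <<'E'
from h import *
from scipy.spatial.transform import Rotation as R
def rows(x,y,z,jaw,op,step=40,ang=7,n=None):
    """jaw: world angle (deg) of tool y; tool pointing down"""
    o=get_obs();p0=np.array(o["tool_pos"])*1e3;r0=R.from_quat(o["ee_rot"])
    a=np.radians(jaw);ty=np.array([np.cos(a),np.sin(a),0]);tz=np.array([0,0,-1.]);tx=np.cross(ty,tz)
    r1=R.from_matrix(np.c_[tx,ty,tz]);p1=np.array([x,y,z])
    rv=(r0.inv()*r1).as_rotvec()
    n=n or int(max(1,np.ceil(np.linalg.norm(p1-p0)/step),np.ceil(np.degrees(np.linalg.norm(rv))/ang)))
    print("from",np.round(p0,1),"jaw",round(np.degrees(np.arctan2(*r0.as_matrix()[1::-1,1])),2),"n",n,"open",round(o["opening"]*1e3,1),"t",round(o["time"],2),"F",np.round(o["force"],1))
    out=[]
    for i in range(n):
        r=r0*R.from_rotvec(rv*i/n)
        out.append([op]+[round(float(v),1) for v in r.inv().apply((p1-p0)/n)]+[round(float(v),2) for v in np.degrees(rv/n)])
    for k in range(0,n,10): print(out[k:k+10])
E
python3 - <<'E'
from plan import *
W=cloud("top",np.load("pics/top0.npy"))
for nm,(a,b,c,e,l,h) in dict(bw=(405,450,115,165,.09,.14),drop=(415,450,160,210,.08,.12),orange=(380,410,165,195,.045,.06),turq=(330,360,145,170,.045,.06),wash=(400,445,80,130,.1,.26)).items():
    m=np.zeros(W.shape[:2],bool);m[c:e,a:b]=1;m&=(W[...,2]>l)&(W[...,2]<h);q=W[m]
    print(nm,m.sum(),np.round(q.min(0)*1e3),np.round(q.max(0)*1e3))
rows(507.6,132.8,200,2,100)
E
```

```text
bw 688 [ 508. -412.   90.] [ 631. -331.  140.]
drop 167 [ 407. -412.   80.] [ 524. -367.  111.]
orange 269 [ 459. -317.   46.] [ 511. -263.   60.]
turq 267 [ 518. -189.   46.] [ 567. -141.   59.]
wash 853 [ 589. -390.  100.] [ 681. -326.  237.]
from [172.  548.5 249.7] jaw 72.59 n 14 open 85.5 t 0.1 F [-0.  -0.9 -0.8]
[[100, -31.8, -21.2, 3.6, -0.0, 0.0, 5.04], [100, -33.5, -18.3, 3.6, -0.0, 0.0, 5.04], [100, -35.0, -15.3, 3.6, -0.0, 0.0, 5.04], [100, -36.2, -12.1, 3.6, -0.0, 0.0, 5.04], [100, -37.1, -8.9, 3.6, -0.0, 0.0, 5.04], [100, -37.7, -5.6, 3.6, -0.0, 0.0, 5.04], [100, -38.1, -2.3, 3.6, -0.0, 0.0, 5.04], [100, -38.1, 1.1, 3.6, -0.0, 0.0, 5.04], [100, -37.9, 4.4, 3.6, -0.0, 0.0, 5.04], [100, -37.4, 7.7, 3.6, -0.0, 0.0, 5.04]]
[[100, -36.5, 11.0, 3.6, -0.0, 0.0, 5.04], [100, -35.4, 14.2, 3.6, -0.0, 0.0, 5.04], [100, -34.1, 17.2, 3.6, -0.0, 0.0, 5.04], [100, -32.4, 20.2, 3.6, -0.0, 0.0, 5.04]]
```

Call:
apply_moves --pt "100 -32 -21 3.6 0 0 5" --pt "100 -33.5 -18 3.6 0 0 5" --pt "100 -35 -15 3.6 0 0 5" --pt "100 -36 -12 3.6 0 0 5" --pt "100 -37 -9 3.6 0 0 5" --pt "100 -38 -5.5 3.6 0 0 5" --pt "100 -38 -2.5 3.6 0 0 5" --pt "100 -38 1 3.6 0 0 5" --pt "100 -38 4.5 3.6 0 0 5" --pt "100 -37.5 7.5 3.6 0 0 5"

```text
time: 1.1
tool_pos: [0.4135, 0.2407, 0.2099]
ee_rot: [0.566, 0.825, -0.002, -0.001]
force: [1.1, 1.0, 0.2]
opening: 0.0853
```

```bash
python3 -c "
from plan import *
rows(507.6,132.8,200,2,100)"
```

```text
from [413.5 240.7 209.9] jaw 21.11 n 4 open 85.3 t 1.1 F [1.1 1.  0.2]
[[100, -33.6, 12.2, 2.5, -0.06, 0.03, 4.78], [100, -32.5, 15.0, 2.5, -0.06, 0.03, 4.78], [100, -31.1, 17.6, 2.5, -0.06, 0.03, 4.78], [100, -29.6, 20.2, 2.5, -0.06, 0.03, 4.78]]
```

Call:
apply_moves --pt "100 -33.5 12 2.5 0 0 4.8" --pt "100 -32.5 15 2.5 0 0 4.8" --pt "100 -31 17.5 2.5 0 0 4.8" --pt "100 -29.5 20 2.5 0 0 4.8" --pt "100 0 0 0 0 0 0" --pt "100 0 0 0 0 0 0"

```text
time: 1.7
tool_pos: [0.5106, 0.1229, 0.1972]
ee_rot: [0.703, 0.711, -0.004, -0.001]
force: [-0.1, 0.0, -0.0]
opening: 0.0855
```

Run:
```python
from plan import *
p,d=capture("side");cv2.imwrite("pics/side1.png",p[:,:,::-1])
cv2.imwrite("pics/side1c.png",cv2.resize(p[180:320,290:450,::-1],None,fx=4,fy=4))
rows(507.6,132.8,51,2,100,step=30)
```

```text
from [510.5 123.1 197.2] jaw 0.62 n 5 open 85.5 t 1.75 F [-0.9 -0.1 -0.1]
[[100, 2.1, -0.4, 29.2, -0.08, 0.05, -0.28], [100, 2.0, -0.4, 29.2, -0.08, 0.05, -0.28], [100, 2.0, -0.4, 29.2, -0.08, 0.05, -0.28], [100, 2.0, -0.5, 29.2, -0.08, 0.05, -0.28], [100, 2.0, -0.5, 29.2, -0.08, 0.05, -0.28]]
```

View pics/side1c.png

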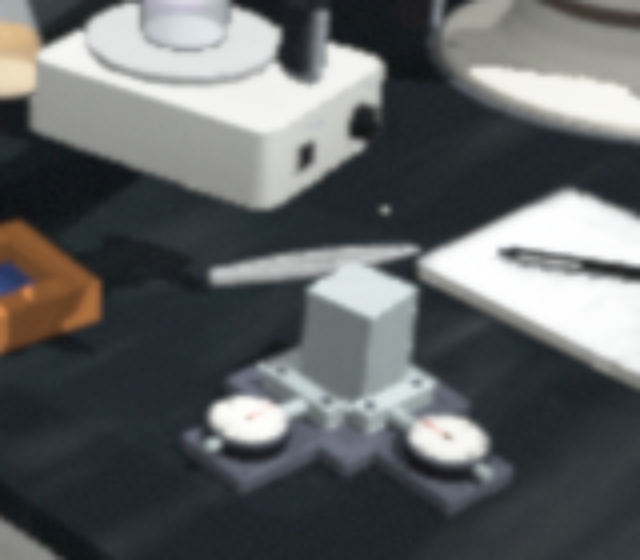

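View pics/side1.png

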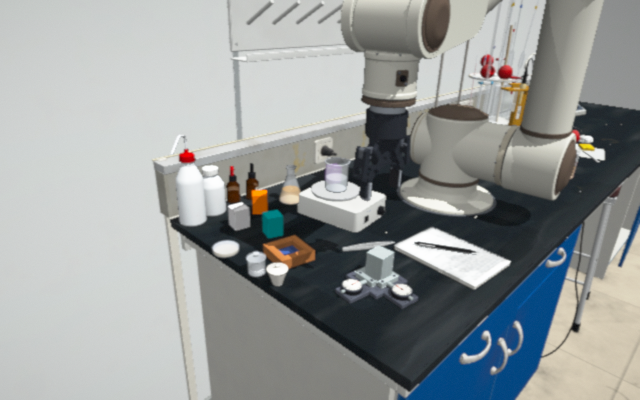

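The gripper (385,165) stands open above the setting block (379,262). It's off in y by about 10 mm, which I'm correcting on the way down.

Call:
apply_moves --pt "100 5 -1.5 10 0 0 -0.7" --pt "100 5 -1.5 20 0 0 -0.7" --pt "100 0 0 20 0 0 0" --pt "100 0 0 5 0 0 0" --pt "100 0 0 0 0 0 0"

```text
time: 2.25
tool_pos: [0.504, 0.1378, 0.1394]
ee_rot: [0.691, 0.723, -0.003, -0.001]
force: [-0.1, -0.7, 1.4]
opening: 0.0852
```

```bash
python3 -c "
from plan import *
rows(507.6,132.8,51,2,100,step=20)"
```

```text
from [504.  137.8 139.4] jaw 2.66 n 5 open 85.2 t 2.25 F [-0.1 -0.7  1.4]
[[100, -1.0, 0.8, 17.7, -0.07, 0.04, 0.13], [100, -1.0, 0.8, 17.7, -0.07, 0.04, 0.13], [100, -1.0, 0.7, 17.7, -0.07, 0.04, 0.13], [100, -1.0, 0.7, 17.7, -0.07, 0.04, 0.13], [100, -1.0, 0.7, 17.7, -0.07, 0.04, 0.13]]
```

Call:
apply_moves --pt "100 -2 1.5 15 -0.3 0.2 0.4" --pt "100 -1 1 20 0 0 0" --pt "100 0 0 18 0 0 0" --pt "100 0 0 10 0 0 0" --pt "100 0 0 3 0 0 0" --pt "100 0 0 0 0 0 0"

```text
time: 2.85
tool_pos: [0.5078, 0.1374, 0.0761]
ee_rot: [0.691, 0.723, 0.002, 0.002]
force: [-0.3, -0.1, -0.7]
opening: 0.0854
```

```bash
python3 -c "
from plan import *
rows(507.6,132.8,51,2,100,step=20)"
```

```text
from [507.8 137.4  76.1] jaw 2.53 n 2 open 85.4 t 2.85 F [-0.3 -0.1 -0.7]
[[100, -2.3, -0.3, 12.5, 0.16, -0.03, 0.27], [100, -2.3, -0.2, 12.5, 0.16, -0.03, 0.27]]
```

Call:
apply_moves --pt "100 -3 0 8 0.2 0 0.4" --pt "100 -2 0 10 0 0 0" --pt "100 -1 0 6 0 0 0" --pt "100 -1 0 2 0 0 0" --pt "100 0 0 0 0 0 0"

```text
time: 3.35
tool_pos: [0.5091, 0.1299, 0.0497]
ee_rot: [0.694, 0.72, 0.002, 0.001]
force: [0.4, -0.0, -0.2]
opening: 0.0855
```

```bash
python3 -c "
from plan import *
rows(507.6,132.8,51,2,100,step=20)"
```

```text
from [509.1 129.9  49.7] jaw 2.11 n 1 open 85.5 t 3.35 F [ 0.4 -0.  -0.2]
[[100, 2.9, -1.3, -1.3, 0.24, -0.08, 0.11]]
```

Call:
apply_moves --pt "100 3 -1.5 -0.5 0.2 0 0" --pt "100 0 0 0 0 0 0" --pt "0 0 0 0 0 0 0" --pt "0 0 0 0 0 0 0" --pt "0 0 0 0 0 0 0" --pt "0 0 0 0 0 0 0" --pt "0 0 0 0 0 0 0" --pt "0 0 0 0 0 0 0"

```text
time: 4.15
tool_pos: [0.5077, 0.1333, 0.0512]
ee_rot: [0.694, 0.72, 0.001, 0.0]
force: [0.6, 0.2, -0.4]
opening: 0.0392
```

Run:
```python
from plan import *
p,d=capture("side");
cv2.imwrite("pics/side2c.png",cv2.resize(p[180:320,290:450,::-1],None,fx=4,fy=4))
rows(507.6,132.8,51,2,0,step=20)
```

```text
from [507.7 133.4  51.2] jaw 2.12 n 1 open 39.4 t 4.2 F [-0.8 -0.1  1. ]
[[0, -0.5, -0.2, 0.2, 0.11, -0.09, 0.12]]
```

View pics/side2c.png

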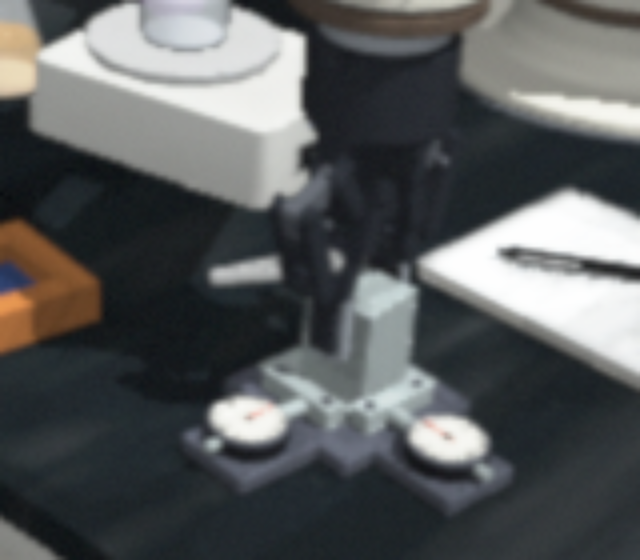

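The fingers hold the block (crop 365,340) at a 39 mm opening, and the stops are untouched. Now I'll lift straight up.

Call:
apply_moves --pt "0 0 0 -8 0 0 0" --pt "0 0 0 -15 0 0 0" --pt "0 0 0 -20 0 0 0" --pt "0 0 0 -20 0 0 0" --pt "0 0 0 -10 0 0 0" --pt "0 0 0 0 0 0 0"

```text
time: 4.8
tool_pos: [0.5063, 0.133, 0.127]
ee_rot: [0.694, 0.72, -0.0, -0.001]
force: [-0.5, -0.0, -3.9]
opening: 0.0392
```

Run:
```python
from plan import *
from lines import lsd
rows(585.8,-57,150,-10.9,0,step=25)
p,d=capture("top");t=p[:,:,::-1].copy();cv2.imwrite("pics/top2.png",t)
cv2.imwrite("pics/top2c.png",cv2.resize(t[110:210,170:330],None,fx=5,fy=5,interpolation=cv2.INTER_CUBIC))
```

```text
from [506.3 133.  127. ] jaw 2.11 n 9 open 39.2 t 4.8 F [-0.5 -0.  -3.9]
[[0, -21.4, 8.0, -2.6, -0.01, -0.01, 1.45], [0, -21.2, 8.6, -2.6, -0.01, -0.01, 1.45], [0, -21.0, 9.1, -2.6, -0.01, -0.01, 1.45], [0, -20.8, 9.6, -2.6, -0.01, -0.01, 1.45], [0, -20.5, 10.2, -2.6, -0.01, -0.01, 1.45], [0, -20.2, 10.7, -2.6, -0.01, -0.01, 1.45], [0, -20.0, 11.2, -2.6, -0.01, -0.01, 1.45], [0, -19.7, 11.7, -2.6, -0.01, -0.01, 1.45], [0, -19.4, 12.2, -2.6, -0.01, -0.01, 1.45]]
```

View pics/top2c.png

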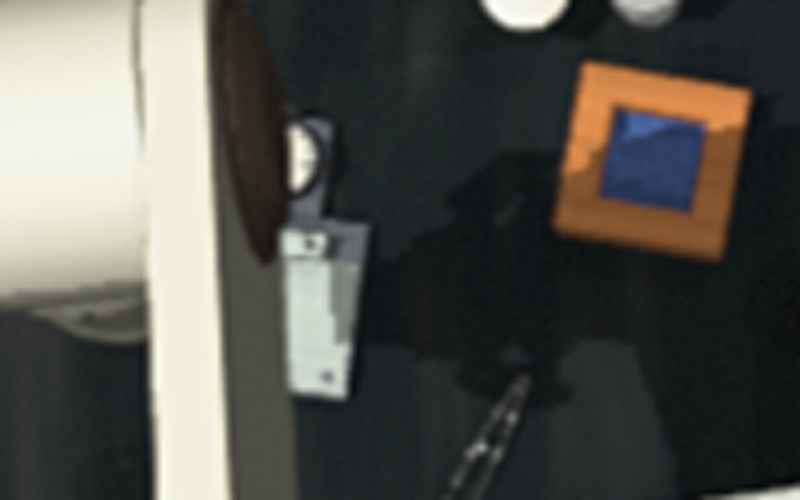

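Fz of −3.9 N shows the block is carried. I'll go to the stand with a tapered speed.

Call:
apply_moves --pt "0 -15 6 -3 0 0 1" --pt "0 -21 8 -3 0 0 1.5" --pt "0 -21 9 -3 0 0 1.5" --pt "0 -21 10 -3 0 0 1.5" --pt "0 -21 10 -3 0 0 1.5" --pt "0 -20 10.5 -3 0 0 1.5" --pt "0 -20 11 -2 0 0 1.5" --pt "0 -15 8 0 0 0 1.5" --pt "0 -7 5 0 0 0 0.5" --pt "0 0 0 0 0 0 0"

```text
time: 5.85
tool_pos: [0.5747, -0.0437, 0.1369]
ee_rot: [0.77, 0.638, -0.006, -0.006]
force: [0.2, -0.7, -4.6]
opening: 0.0391
```

Run:
```python
from plan import *
rows(585.8,-57,120,-10.9,0,step=25)
```

```text
from [574.7 -43.7 136.9] jaw -10.64 n 1 open 39.1 t 5.85 F [ 0.2 -0.7 -4.6]
[[0, -11.0, 13.7, 16.7, -0.9, 0.09, 0.26]]
```

Call:
apply_moves --pt "0 -4 5 4 -0.4 0 0.2" --pt "0 -4 5 6 -0.3 0 0" --pt "0 -2 3 5 -0.2 0 0" --pt "0 0 0 2 0 0 0" --pt "0 0 0 0 0 0 0"

```text
time: 6.35
tool_pos: [0.5855, -0.0546, 0.1172]
ee_rot: [0.77, 0.638, -0.0, 0.0]
force: [-0.3, -0.2, -3.2]
opening: 0.039
```

Run:
```python
from plan import *
rows(585.8,-57,90,-10.9,0,step=25)
```

```text
from [585.5 -54.6 117.2] jaw -10.67 n 2 open 39.0 t 6.35 F [-0.3 -0.2 -3.2]
[[0, -1.1, 0.4, 13.6, -0.01, 0.03, 0.11], [0, -1.1, 0.4, 13.6, -0.01, 0.03, 0.11]]
```

Call:
apply_moves --pt "0 -1.5 0.4 8 0 0 0.2" --pt "0 -1 0 12 0 0 0" --pt "0 0 0 12 0 0 0" --pt "0 0 0 5 0 0 0" --pt "0 0 0 0 0 0 0"

```text
time: 6.85
tool_pos: [0.5848, -0.0567, 0.0763]
ee_rot: [0.771, 0.637, -0.001, -0.0]
force: [-0.2, 0.5, -3.7]
opening: 0.0396
```

Run:
```python
from plan import *
rows(585.8,-57,53,-10.9,0,step=25)
p,d=capture("side");q,_=capture("top")
a=cv2.resize(p[200:300,220:340,::-1],(480,400),interpolation=cv2.INTER_CUBIC)
b=cv2.resize(q[100:180,260:344,::-1],(320,400)[:2],interpolation=cv2.INTER_CUBIC)
cv2.imwrite("pics/s3.png",np.hstack([a,b]))
```

```text
from [584.8 -56.7  76.3] jaw -10.85 n 1 open 39.6 t 6.85 F [-0.2  0.5 -3.7]
[[0, -0.1, 1.1, 23.3, -0.08, 0.04, 0.05]]
```

View pics/s3.png

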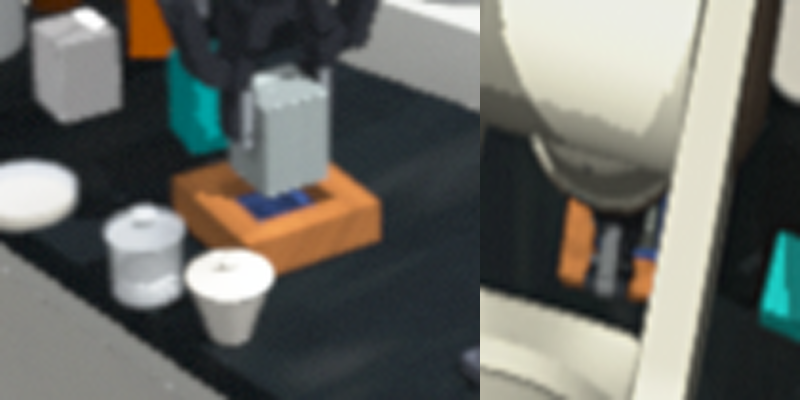

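The block hangs centred over the blue recess (crop 280,200) with its sides parallel. I'll lower it slowly.

Call:
apply_moves --pt "0 0 1 4 0 0 0" --pt "0 0 0 6 0 0 0" --pt "0 0 0 6 0 0 0" --pt "0 0 0 3 0 0 0" --pt "0 0 0 0 0 0 0"

```text
time: 7.45
tool_pos: [0.5868, -0.0571, 0.0576]
ee_rot: [0.771, 0.637, 0.0, 0.001]
force: [-0.7, 0.8, -3.7]
opening: 0.039
```

Run:
```python
from plan import *
rows(585.8,-57,52,-10.9,0,step=25)
```

```text
from [586.8 -57.1  57.6] jaw -10.84 n 1 open 39.0 t 7.45 F [-0.7  0.8 -3.7]
[[0, -0.1, -1.1, 5.6, 0.09, 0.05, 0.06]]
```

Call:
apply_moves --pt "0 0 -0.5 2 0 0 0" --pt "0 0 0 2 0 0 0" --pt "0 0 0 1.5 0 0 0" --pt "0 0 0 0 0 0 0"

```text
time: 7.85
tool_pos: [0.5866, -0.0571, 0.0523]
ee_rot: [0.771, 0.637, 0.0, 0.001]
force: [-0.6, 0.7, -4.1]
opening: 0.0391
```

Call:
apply_moves --pt "0 0 0 1 0 0 0" --pt "0 0 0 0 0 0 0"

```text
time: 8.05
tool_pos: [0.5867, -0.0572, 0.0525]
ee_rot: [0.771, 0.637, 0.001, 0.002]
force: [0.7, -0.9, -3.8]
opening: 0.039
```

Call:
apply_moves --pt "0 0 0 1.5 0 0 0" --pt "0 0 0 1.5 0 0 0" --pt "0 0 0 0 0 0 0"

```text
time: 8.35
tool_pos: [0.587, -0.0573, 0.0526]
ee_rot: [0.771, 0.637, 0.001, 0.002]
force: [-0.2, 0.3, -3.9]
opening: 0.0393
```

Call:
apply_moves --pt "0 0 0 3 0 0 0" --pt "0 0 0 0 0 0 0"

```text
time: 8.55
tool_pos: [0.5875, -0.0575, 0.0528]
ee_rot: [0.771, 0.637, 0.001, 0.003]
force: [0.2, 0.0, -4.8]
opening: 0.039
```

Run:
```python
from plan import *
o=get_obs();print(o)
p,d=capture("side");q,_=capture("top");cv2.imwrite("pics/s4f.png",p[:,:,::-1])
a=cv2.resize(p[200:300,220:340,::-1],(720,600),interpolation=cv2.INTER_CUBIC)
cv2.imwrite("pics/s4.png",a)
```

```text
{'time': 8.55, 'q': array([-0.22719974,  0.31902432,  1.64796553, -0.00179866,  1.16770365,
       -0.03753032]), 'qd': array([ 0.00126958, -0.01045104, -0.00733596, -0.00160943,  0.010988  ,
        0.00024925]), 'tau': array([ 2.94116337e-02, -8.33275008e+01, -5.24419820e+01, -4.26676171e-02,
        4.56897151e-01,  1.80651230e-03]), 'tool_pos': array([ 0.58753938, -0.05752376,  0.05282909]), 'ee_rot': array([0.77065945, 0.63723734, 0.00143795, 0.00324317]), 'force': array([ 0.24382964,  0.01454853, -4.80519714]), 'ft_torque': array([0.014979  , 0.00081823, 0.01264991]), 'opening': 0.03896497405321844}
```

View pics/s4.png

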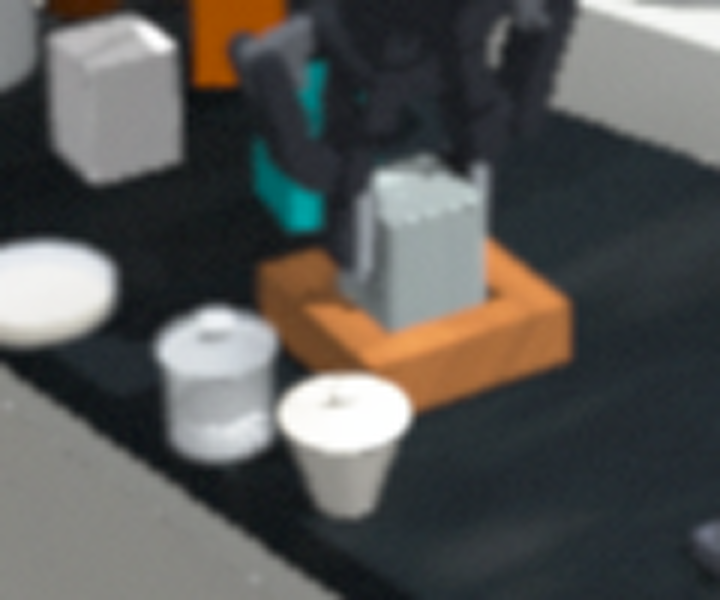

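Call:
apply_moves --pt "0 0 0 3 0 0 0"

```text
time: 8.75
tool_pos: [0.5878, -0.0577, 0.052]
ee_rot: [0.771, 0.637, 0.002, 0.004]
force: [-36.9, 6.2, 87.7]
opening: 0.0388
```

Contact force shows up only while a row is pushing, and the block is already on the floor. I'll relax the push and let go.

Call:
apply_moves --pt "0 0 0 0 0 0 0" --pt "0 0 0 0 0 0 0"

```text
time: 8.95
tool_pos: [0.588, -0.0577, 0.0527]
ee_rot: [0.771, 0.637, 0.002, 0.004]
force: [0.2, 0.5, -4.4]
opening: 0.0391
```

Call:
apply_moves --pt "60 0 0 0 0 0 0" --pt "60 0 0 0 0 0 0" --pt "60 0 0 0 0 0 0" --pt "60 0 0 0 0 0 0"

```text
time: 9.35
tool_pos: [0.588, -0.0577, 0.0515]
ee_rot: [0.771, 0.637, 0.002, 0.004]
force: [0.1, -0.6, -0.4]
opening: 0.0511
```

Run:
```python
from plan import *
rows(588,-57.7,52,-10.9,60,step=25)
p,d=capture("side")
a=cv2.resize(p[200:300,220:340,::-1],(720,600),interpolation=cv2.INTER_CUBIC)
cv2.imwrite("pics/s5.png",a)
```

```text
from [588.  -57.7  51.5] jaw -10.83 n 1 open 51.1 t 9.35 F [ 0.1 -0.6 -0.4]
[[60, 0.0, -0.0, -0.5, 0.45, 0.12, 0.07]]
```

View pics/s5.png

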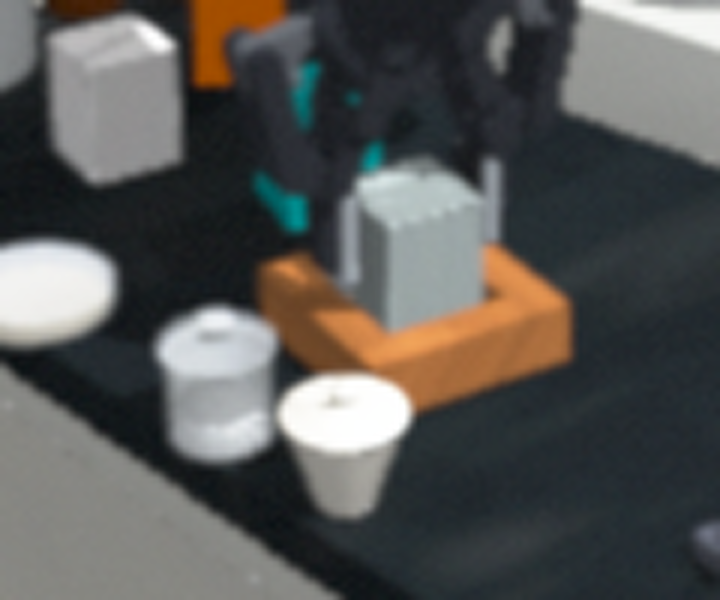

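The fingers are open and the block stands upright in the recess (crop 420,240). I'll rise clear.

Call:
apply_moves --pt "60 0 0 -5 0.4 0 0" --pt "60 0 0 -12 0 0 0" --pt "60 0 0 -20 0 0 0" --pt "60 0 0 -25 0 0 0" --pt "60 0 0 -15 0 0 0" --pt "60 0 0 -5 0 0 0" --pt "60 0 0 0 0 0 0"

```text
time: 10.1
tool_pos: [0.5883, -0.0576, 0.1409]
ee_rot: [0.771, 0.637, -0.0, 0.001]
force: [-0.3, 0.2, 0.0]
opening: 0.0513
```

Run:
```python
from plan import *
rows(577.7,-254.9,150,-9.6,80,step=25)
p,d=capture("side")
a=cv2.resize(p[200:300,220:340,::-1],(720,600),interpolation=cv2.INTER_CUBIC)
cv2.imwrite("pics/s6.png",a)
```

```text
from [588.3 -57.6 140.9] jaw -10.83 n 8 open 51.3 t 10.1 F [-0.3  0.2  0. ]
[[80, -24.5, 3.3, -1.1, 0.01, 0.02, -0.15], [80, -24.5, 3.3, -1.1, 0.01, 0.02, -0.15], [80, -24.5, 3.2, -1.1, 0.01, 0.02, -0.15], [80, -24.5, 3.1, -1.1, 0.01, 0.02, -0.15], [80, -24.5, 3.1, -1.1, 0.01, 0.02, -0.15], [80, -24.5, 3.0, -1.1, 0.01, 0.02, -0.15], [80, -24.5, 2.9, -1.1, 0.01, 0.02, -0.15], [80, -24.5, 2.9, -1.1, 0.01, 0.02, -0.15]]
```

View pics/s6.png

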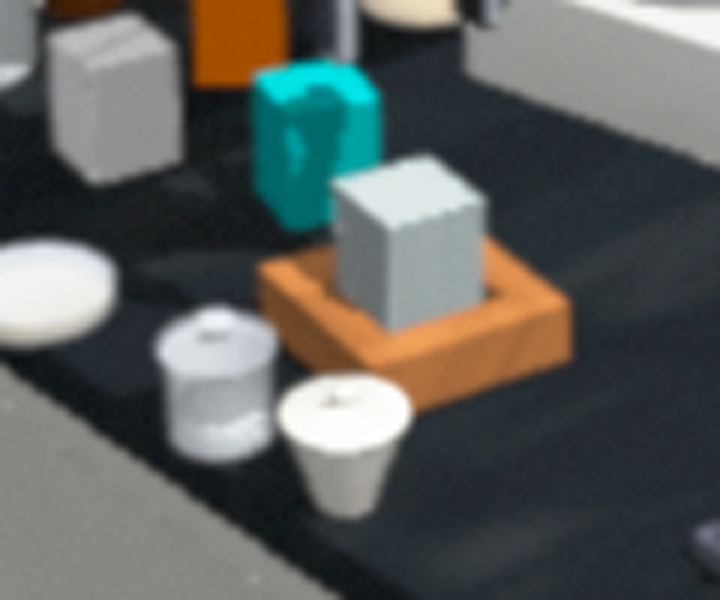

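The setting block stands upright in the recess (crop 410,240). Next I go to the ceramic block.

Call:
apply_moves --pt "80 -15 3 -2 0 0 0" --pt "80 -25 3 -2 0 0 0" --pt "80 -25 3 -2 0 0 -0.3" --pt "80 -25 3 -1 0 0 -0.3" --pt "80 -25 3 -1 0 0 -0.3" --pt "80 -25 3 0 0 0 -0.3" --pt "80 -20 3 0 0 0 0" --pt "80 -12 2 0 0 0 0" --pt "80 -4 0 0 0 0 0" --pt "80 0 0 0 0 0 0"

```text
time: 11.15
tool_pos: [0.5752, -0.2466, 0.1415]
ee_rot: [0.764, 0.646, -0.003, -0.004]
force: [0.0, 0.2, -0.3]
opening: 0.0682
```

Run:
```python
from plan import *
rows(577.7,-254.9,100,-9.6,80,step=25)
```

```text
from [ 575.2 -246.6  141.5] jaw -9.59 n 2 open 68.2 t 11.15 F [ 0.   0.2 -0.3]
[[80, -3.9, 2.1, 20.7, -0.28, 0.01, 0.01], [80, -3.9, 2.0, 20.7, -0.28, 0.01, 0.01]]
```

Call:
apply_moves --pt "80 -4 2 10 -0.3 0 0" --pt "80 -3 2 20 -0.2 0 0" --pt "80 -1 0 20 0 0 0" --pt "80 0 0 15 0 0 0" --pt "80 0 0 5 0 0 0" --pt "80 0 0 0 0 0 0"

```text
time: 11.75
tool_pos: [0.5782, -0.2516, 0.0664]
ee_rot: [0.762, 0.647, 0.0, -0.0]
force: [-0.2, 0.3, 0.4]
opening: 0.0684
```

Run:
```python
from plan import *
rows(577.7,-254.9,40,-9.6,80,step=25)
p,d=capture("side")
a=cv2.resize(p[160:260,170:290,::-1],(720,600),interpolation=cv2.INTER_CUBIC)
cv2.imwrite("pics/s7.png",a)
```

```text
from [ 578.2 -251.6   66.4] jaw -9.34 n 2 open 68.4 t 11.75 F [-0.2  0.3  0.4]
[[80, -1.7, 0.0, 13.2, -0.0, -0.02, 0.13], [80, -1.7, 0.0, 13.2, -0.0, -0.02, 0.13]]
```

View pics/s7.png

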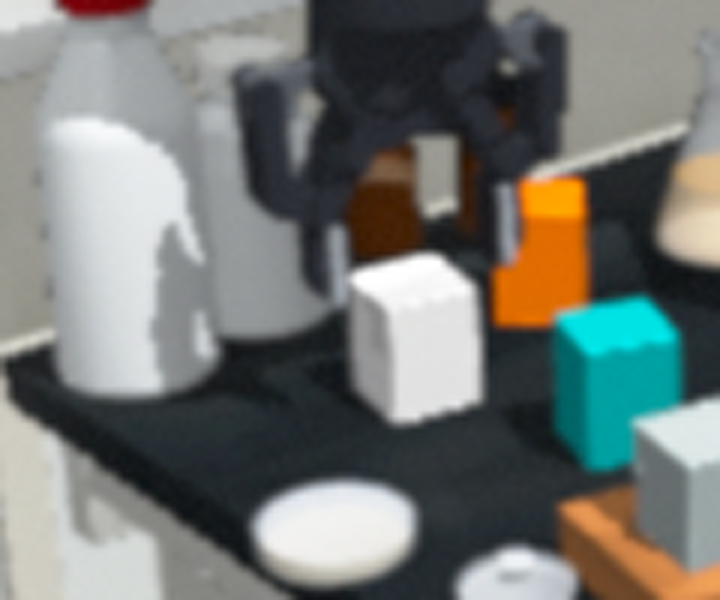

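The jaws straddle the white block (crop 415,340), with clear gaps to the bottles and the orange block.

Call:
apply_moves --pt "80 -3 0 6 0 0 0.2" --pt "80 -1.5 0 9 0 0 0" --pt "80 0 0 7 0 0 0" --pt "80 0 0 3 0 0 0" --pt "80 0 0 0 0 0 0"

```text
time: 12.3
tool_pos: [0.5785, -0.2567, 0.0415]
ee_rot: [0.763, 0.646, 0.001, 0.001]
force: [0.5, 0.2, 0.4]
opening: 0.0686
```

Run:
```python
from plan import *
rows(577.7,-254.9,40,-9.6,80,step=25)
```

```text
from [ 578.5 -256.7   41.5] jaw -9.53 n 1 open 68.6 t 12.3 F [0.5 0.2 0.4]
[[80, 1.6, -1.0, 1.5, 0.18, 0.03, 0.07]]
```

Call:
apply_moves --pt "80 1.5 -1 1 0.2 0 0" --pt "80 0 0 0 0 0 0" --pt "0 0 0 0 0 0 0" --pt "0 0 0 0 0 0 0" --pt "0 0 0 0 0 0 0" --pt "0 0 0 0 0 0 0" --pt "0 0 0 0 0 0 0"

```text
time: 13.0
tool_pos: [0.578, -0.255, 0.0413]
ee_rot: [0.763, 0.646, -0.0, 0.0]
force: [0.5, -0.6, -0.1]
opening: 0.0393
```

Run:
```python
from plan import *
rows(577.7,-254.9,40,-9.6,0,step=25)
```

```text
from [ 578.  -255.    41.3] jaw -9.52 n 1 open 39.3 t 13.0 F [ 0.5 -0.6 -0.1]
[[0, 0.0, -0.3, 1.3, 0.03, 0.05, 0.08]]
```

Call:
apply_moves --pt "0 0 0 -8 0 0 0" --pt "0 0 0 -20 0 0 0" --pt "0 0 0 -25 0 0 0" --pt "0 0 0 -25 0 0 0" --pt "0 0 0 -15 0 0 0" --pt "0 0 0 -5 0 0 0" --pt "0 0 0 0 0 0 0"

```text
time: 13.7
tool_pos: [0.5773, -0.2545, 0.1444]
ee_rot: [0.763, 0.646, -0.001, -0.0]
force: [0.2, 0.4, -2.6]
opening: 0.0391
```

Run:
```python
from plan import *
rows(506,131,140,-7.8,0,step=30)
p,d=capture("side")
a=cv2.resize(p[130:260,170:326,::-1],(720,600),interpolation=cv2.INTER_CUBIC)
cv2.imwrite("pics/s8.png",a)
# bare gauge lines
from lines import lsd
q,_=capture("top");q=q[:,:,::-1].copy();cv2.imwrite("pics/top8.png",q);cv2.imwrite("pics/top8c.png",cv2.resize(q[120:200,170:260],(720,640)[:2],interpolation=cv2.INTER_CUBIC)[:600])
print("z .02");lsd(q,"top",(175,255,125,198),.02)
```

```text
from [ 577.3 -254.5  144.4] jaw -9.52 n 14 open 39.1 t 13.7 F [ 0.2  0.4 -2.6]
[[0, 26.3, -9.6, 0.3, -0.01, 0.0, -0.12], [0, 26.3, -9.5, 0.3, -0.01, 0.0, -0.12], [0, 26.4, -9.5, 0.3, -0.01, 0.0, -0.12], [0, 26.4, -9.4, 0.3, -0.01, 0.0, -0.12], [0, 26.4, -9.3, 0.3, -0.01, 0.0, -0.12], [0, 26.4, -9.3, 0.3, -0.01, 0.0, -0.12], [0, 26.4, -9.2, 0.3, -0.01, 0.0, -0.12], [0, 26.5, -9.2, 0.3, -0.01, 0.0, -0.12], [0, 26.5, -9.1, 0.3, -0.01, 0.0, -0.12], [0, 26.5, -9.1, 0.3, -0.01, 0.0, -0.12]]
[[0, 26.5, -9.0, 0.3, -0.01, 0.0, -0.12], [0, 26.5, -9.0, 0.3, -0.01, 0.0, -0.12], [0, 26.5, -8.9, 0.3, -0.01, 0.0, -0.12], [0, 26.6, -8.8, 0.3, -0.01, 0.0, -0.12]]
z .02
top [224.9 149.6 232.5 144.7] w [568.1 131.7 580.3 112.6] len 23 ang90 32.5
top [238.3 189.  243.1 154.6] w [467.9  98.2 554.6  86. ] len 88 ang90 -8.0
top [203.6 184.9 238.1 189. ] w [479.4 185.1 467.8  98.8] len 87 ang90 -7.7
top [240.4 162.3 232.6 162. ] w [535.2  92.8 536.4 112.4] len 20 ang90 -3.4
top [211.8 177.2 214.4 159.7] w [498.5 164.5 542.7 158.1] len 45 ang90 -8.2
top [218.6 159.2 227.3 159.9] w [543.8 147.8 541.8 125.7] len 22 ang90 -5.1
top [216.5 162.5 217.2 170.5] w [535.4 153.  515.3 151.1] len 20 ang90 5.4
top [243.2 154.6 233.6 153.1] w [554.8  85.9 558.8 109.9] len 24 ang90 -9.6
top [195.1 174.7 203.8 174.8] w [505.3 206.5 504.8 184.5] len 22 ang90 -1.3
top [204.2 176.  203.5 184.2] w [501.7 183.7 481.  185.3] len 21 ang90 -4.5
```

View pics/s8.png

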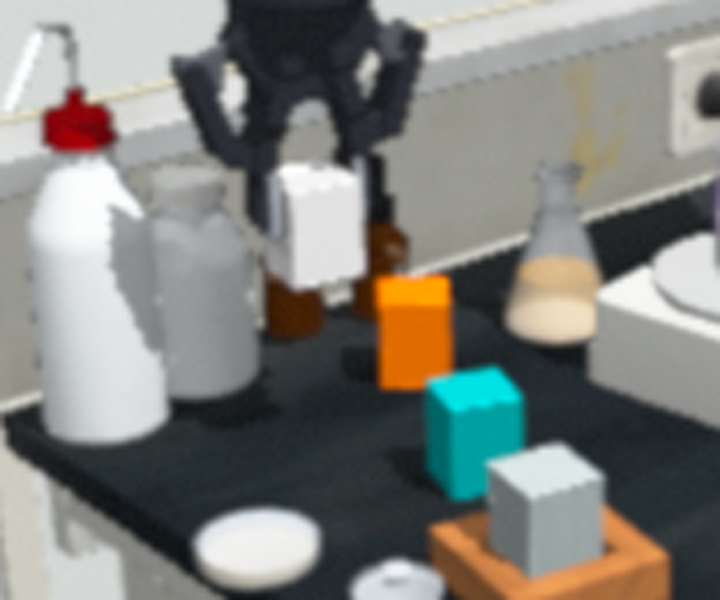

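View pics/top8c.png

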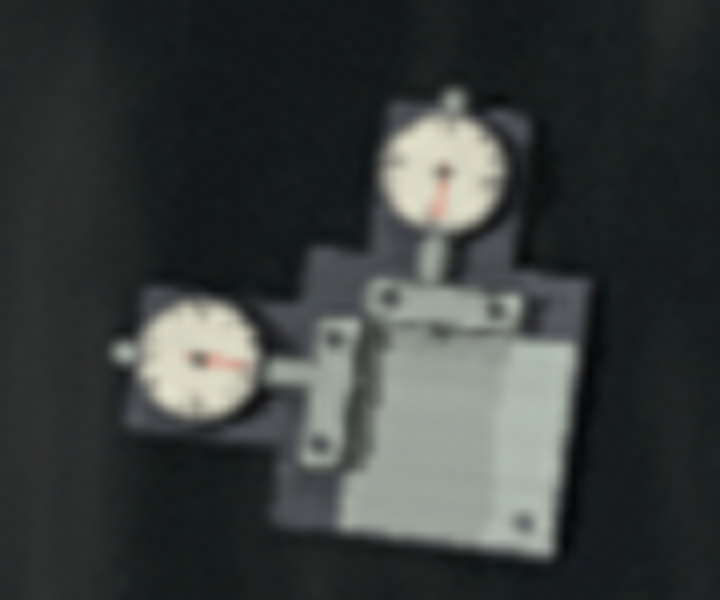

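The ceramic block is carried (Fz −2.6 N). The bare gauge gives a yaw of −7.9°, and the left stop's face line agrees with my home point within 0.5 mm. Travelling now.

Call:
apply_moves --pt "0 15 -5 0 0 0 0" --pt "0 26 -9.5 0 0 0 0" --pt "0 28 -10 0 0 0 -0.2" --pt "0 28 -10 0 0 0 -0.2" --pt "0 28 -10 0 0 0 -0.2" --pt "0 28 -10 0 0 0 -0.2" --pt "0 28 -10 0 0 0 -0.2" --pt "0 28 -10 0 0 0 -0.2" --pt "0 28 -10 0 0 0 -0.2" --pt "0 28 -10 0 0 0 -0.2"

```text
time: 14.8
tool_pos: [0.5163, 0.0361, 0.1342]
ee_rot: [0.755, 0.656, -0.004, -0.008]
force: [0.3, -0.4, -1.4]
opening: 0.039
```

Run:
```python
from plan import *
rows(506,131,140,-7.9,0,step=25)
```

```text
from [516.3  36.1 134.2] jaw -8.07 n 4 open 39.0 t 14.8 F [ 0.3 -0.4 -1.4]
[[0, 23.1, -5.9, -1.3, -0.26, -0.06, -0.04], [0, 23.1, -5.9, -1.3, -0.26, -0.06, -0.04], [0, 23.1, -5.8, -1.4, -0.26, -0.06, -0.04], [0, 23.1, -5.8, -1.4, -0.26, -0.06, -0.04]]
```

Call:
apply_moves --pt "0 23 -6 -1 -0.3 0 0" --pt "0 20 -5 -1 -0.3 0 0" --pt "0 12 -4 0 -0.3 0 0" --pt "0 6 -1 0 0 0 0" --pt "0 0 0 0 0 0 0" --pt "0 0 0 0 0 0 0"

```text
time: 15.4
tool_pos: [0.5039, 0.1059, 0.133]
ee_rot: [0.754, 0.657, -0.001, -0.004]
force: [-0.3, 0.4, -2.1]
opening: 0.0395
```

Run:
```python
from plan import *
rows(506,131,80,-7.9,0,step=25)
```

```text
from [503.9 105.9 133. ] jaw -7.79 n 3 open 39.5 t 15.4 F [-0.3  0.4 -2.1]
[[0, 8.3, -0.3, 17.7, -0.15, -0.07, 0.04], [0, 8.3, -0.4, 17.7, -0.15, -0.07, 0.04], [0, 8.4, -0.4, 17.7, -0.15, -0.07, 0.04]]
```

Call:
apply_moves --pt "0 8 0 8 -0.4 -0.1 0" --pt "0 8 0 15 0 0 0" --pt "0 6 0 17 0 0 0" --pt "0 3 0 9 0 0 0" --pt "0 0 0 0 0 0 0"

```text
time: 15.9
tool_pos: [0.5083, 0.1299, 0.0805]
ee_rot: [0.755, 0.656, 0.001, -0.0]
force: [-0.3, 0.4, -2.0]
opening: 0.0392
```

Run:
```python
from plan import *
rows(506,131,56,-7.9,0,step=25)
```

```text
from [508.3 129.9  80.5] jaw -8.06 n 1 open 39.2 t 15.9 F [-0.3  0.4 -2. ]
[[0, 0.8, -2.4, 24.5, 0.03, -0.07, -0.16]]
```

Call:
apply_moves --pt "0 0.5 -3 5 0 0 -0.2" --pt "0 0 0 7 0 0 0" --pt "0 0 0 7 0 0 0" --pt "0 0 0 4 0 0 0" --pt "0 0 0 0 0 0 0"

```text
time: 16.4
tool_pos: [0.5058, 0.1301, 0.0567]
ee_rot: [0.754, 0.657, 0.001, 0.0]
force: [0.2, -0.2, -2.6]
opening: 0.0393
```

Run:
```python
from plan import *
rows(506,131,52,-7.9,0,step=25)
p,d=capture("side")
a=cv2.resize(p[220:320,320:440,::-1],(720,600),interpolation=cv2.INTER_CUBIC)
cv2.imwrite("pics/s9.png",a)
```

```text
from [505.8 130.1  56.7] jaw -7.9 n 1 open 39.3 t 16.4 F [ 0.2 -0.2 -2.6]
[[0, 0.9, 0.1, 4.7, 0.12, -0.08, 0.0]]
```

View pics/s9.png

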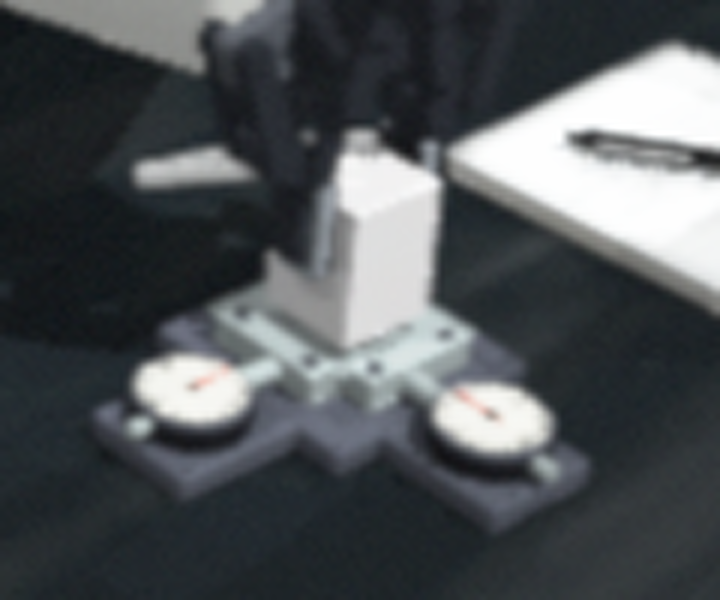

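The block hangs just above the bed (crop 350,250), square to the stops, with both needles at their free position. Lowering the last few mm.

Call:
apply_moves --pt "0 0.5 0 2 0 0 0" --pt "0 0 0 2 0 0 0" --pt "0 0 0 1 0 0 0"

```text
time: 16.75
tool_pos: [0.5064, 0.1307, 0.0523]
ee_rot: [0.754, 0.657, 0.002, 0.001]
force: [0.4, -0.6, -3.2]
opening: 0.0393
```

Call:
apply_moves --pt "0 0 0 1 0.1 0 0"

```text
time: 16.85
tool_pos: [0.5065, 0.1307, 0.0513]
ee_rot: [0.754, 0.657, 0.001, 0.0]
force: [-0.1, -0.6, 0.0]
opening: 0.0392
```

The block is resting lightly on the bed. I'm sliding it towards the corner; about 14.5 mm remain in tool y (far) and 12.4 mm in tool x (left).

Call:
apply_moves --pt "0 2 2 0 0 0 0" --pt "0 2 3 0 0 0 0" --pt "0 2 2 0 0 0 0" --pt "0 0 0 0 0 0 0"

```text
time: 17.25
tool_pos: [0.5152, 0.1362, 0.0515]
ee_rot: [0.754, 0.657, 0.001, 0.0]
force: [-0.2, -0.1, -2.4]
opening: 0.0394
```

Run:
```python
from plan import *
rows(522.5,141,51.3,-7.9,0,step=25)
```

```text
from [515.2 136.2  51.5] jaw -7.91 n 1 open 39.4 t 17.25 F [-0.2 -0.1 -2.4]
[[0, 5.8, 6.6, 0.2, 0.13, -0.11, -0.01]]
```

Call:
apply_moves --pt "0 1.5 2 0.2 0 0 0" --pt "0 1.5 1.5 0 0 0 0" --pt "0 0 0 0 0 0 0"

```text
time: 17.55
tool_pos: [0.5187, 0.1384, 0.0513]
ee_rot: [0.754, 0.657, 0.0, -0.0]
force: [-0.5, 0.1, -1.7]
opening: 0.0391
```

Run:
```python
from plan import *
rows(522.5,141,51.3,-7.9,0,step=25)
```

```text
from [518.7 138.4  51.3] jaw -7.89 n 1 open 39.1 t 17.55 F [-0.5  0.1 -1.7]
[[0, 3.1, 3.4, -0.0, 0.01, -0.02, 0.01]]
```

Call:
apply_moves --pt "0 1 1 0 0 0 0" --pt "0 1 1 0 0 0 0"

```text
time: 17.75
tool_pos: [0.5199, 0.1394, 0.0513]
ee_rot: [0.754, 0.657, -0.001, -0.0]
force: [-8.7, -6.5, 7.3]
opening: 0.039
```

Run:
```python
from plan import *
rows(522.5,141,51.3,-7.9,0,step=25)
```

```text
from [519.9 139.4  51.3] jaw -7.87 n 1 open 39.0 t 17.75 F [-8.7 -6.5  7.3]
[[0, 2.0, 2.3, -0.0, -0.14, 0.11, 0.03]]
```

Call:
apply_moves --pt "0 0.8 0.8 -0.2 0 0 0" --pt "0 0.8 0.8 0 0 0 0"

```text
time: 17.95
tool_pos: [0.5206, 0.1399, 0.0514]
ee_rot: [0.754, 0.657, -0.003, -0.001]
force: [-11.0, -8.7, 9.6]
opening: 0.0393
```

Run:
```python
from plan import *
rows(522.5,141,51.3,-7.9,0,step=25);print(get_obs()["ft_torque"])
```

```text
from [520.6 139.9  51.4] jaw -7.87 n 1 open 39.3 t 17.95 F [-11.   -8.7   9.6]
[[0, 1.3, 1.7, 0.1, -0.31, 0.24, 0.03]]
[-1.38978121  1.81660772 -0.03354303]
```

Run:
```python
from plan import *
p,d=capture("side")
a=cv2.resize(p[220:320,320:440,::-1],(720,600),interpolation=cv2.INTER_CUBIC)
cv2.imwrite("pics/s10.png",a)
o=get_obs();print(o["force"],o["ft_torque"],o["tool_pos"])
```

```text
[-7.20135154 -5.34711497  4.43317231] [-1.0712028   1.29038875  0.01164857] [0.52063096 0.13993505 0.05132924]
```

View pics/s10.png

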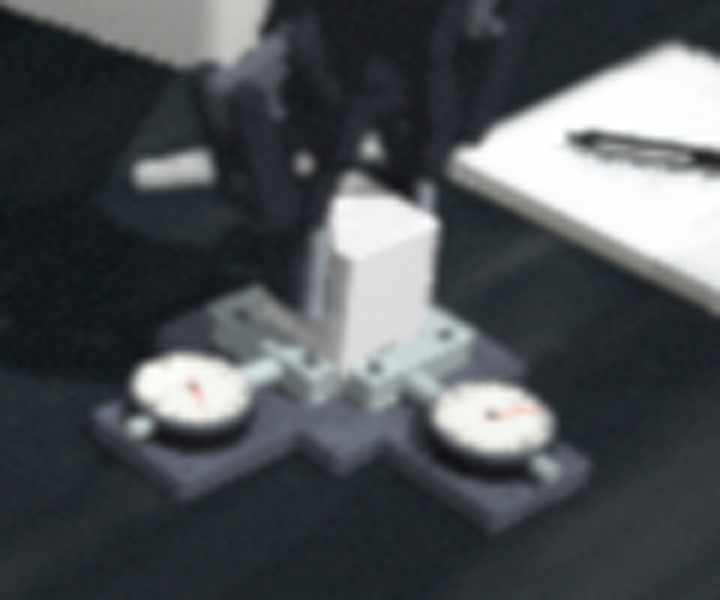

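The block is near home and both needles have turned: far at crop (195,395), left at crop (515,412). I'll track needle angle against travel to see when it saturates.

```bash
cat > dial.py <<'E'
from plan import *
def needles(img,tag="",n="side"):
    B=img.astype(int)
    for k,(a,b,c,e),cen in (("far",(338,366,274,298),(353.15,284.05)),("left",(388,416,278,304),(401.4,289.08))):
        s=B[c:e,a:b];w=np.clip(s[...,2]-np.maximum(s[...,0],s[...,1])-12,0,None).astype(float)
        v,u=np.mgrid[c:e,a:b];W=cast(n,np.c_[u.ravel(),v.ravel()],.023)[:,:2];C=cast(n,cen,.023)[0,:2]
        dd=(W-C)*1e3;m=(np.hypot(*dd.T)<17);ww=w.ravel()*m
        g=(ww[:,None]*dd).sum(0)/ww.sum()
        print(tag,k,"needle ang vs gauge x: %.0f"%((np.degrees(np.arctan2(g[1],g[0]))+7.9)%360),np.round(g,1),int(ww.sum()))
def look(name):
    p,_=capture("side");p=p[:,:,::-1].copy();cv2.imwrite(f"pics/{name}_f.png",p)
    cv2.imwrite(f"pics/{name}.png",cv2.resize(p[220:320,320:440],(720,600),interpolation=cv2.INTER_CUBIC))
    needles(p,name);o=get_obs();print("F",np.round(o["force"],1),"T",np.round(o["ft_torque"],2),"t",o["time"])
    rows(522.5,141,51.3,-7.9,0,step=25)
E
python3 - <<'E'
from dial import *
needles(cv2.imread("pics/side0.png"),"start")
look("s11")
E
```

```text
start far needle ang vs gauge x: 205 [-5.  -1.5] 120
start left needle ang vs gauge x: 263 [-2.6 -9.4] 145
s11 far needle ang vs gauge x: 36 [5.7 3.1] 60
s11 left needle ang vs gauge x: 159 [-8.3  4.6] 112
F [-7.8 -5.9  6.5] T [-1.09  1.37 -0.03] t 18.05
from [520.7 140.   51.3] jaw -7.87 n 1 open 38.4 t 18.05 F [-7.8 -5.9  6.5]
[[0, 1.3, 1.7, 0.0, -0.3, 0.24, 0.03]]
```

Call:
apply_moves --pt "0 0.5 0.6 -0.4 -0.3 0.25 0" --pt "0 0.5 0.6 0 -0.2 0.1 0"

```text
time: 18.25
tool_pos: [0.5209, 0.1402, 0.0512]
ee_rot: [0.754, 0.657, 0.0, 0.0]
force: [-8.8, -5.3, 9.6]
opening: 0.0394
```

Run:
```python
from dial import *
look("s12")
```

```text
s12 far needle ang vs gauge x: 25 [8.6 2.7] 50
s12 left needle ang vs gauge x: 139 [-5.1  5.8] 76
F [-4.9 -4.2  0.9] T [-0.67  1.02  0.07] t 18.3
from [520.9 140.2  51.3] jaw -7.86 n 1 open 39.1 t 18.3 F [-4.9 -4.2  0.9]
[[0, 1.0, 1.5, -0.0, 0.05, -0.02, 0.04]]
```

Call:
apply_moves --pt "0 0.7 0.7 -0.2 0 0 0" --pt "0 0.7 0.7 -0.1 -0.1 0.1 0"

```text
time: 18.5
tool_pos: [0.5213, 0.1407, 0.0512]
ee_rot: [0.754, 0.657, -0.0, -0.0]
force: [-9.9, -7.3, 6.2]
opening: 0.039
```

Run:
```python
from dial import *
look("s13")
```

```text
s13 far needle ang vs gauge x: 6 [ 6.5 -0.2] 81
s13 left needle ang vs gauge x: 121 [-3.4  8.2] 71
F [-7.1 -6.1  4.3] T [-1.09  1.35  0.06] t 18.55
from [521.3 140.6  51.3] jaw -7.85 n 1 open 39.1 t 18.55 F [-7.1 -6.1  4.3]
[[0, 0.5, 1.2, -0.0, -0.02, 0.01, 0.05]]
```

Call:
apply_moves --pt "0 0.7 0.7 -0.1 0 0 0" --pt "0 0.7 0.7 -0.1 -0.1 0.1 0"

```text
time: 18.75
tool_pos: [0.5214, 0.1407, 0.0513]
ee_rot: [0.754, 0.657, -0.001, -0.0]
force: [-9.7, -9.1, 6.8]
opening: 0.0396
```

Run:
```python
from dial import *
look("s14")
```

```text
s14 far needle ang vs gauge x: 4 [ 6.2 -0.4] 98
s14 left needle ang vs gauge x: 120 [-3.5  8.8] 84
F [-9.2 -7.5  5.4] T [-1.36  1.73  0.06] t 18.8
from [521.4 140.7  51.3] jaw -7.84 n 1 open 39.1 t 18.8 F [-9.2 -7.5  5.4]
[[0, 0.5, 1.1, -0.0, -0.12, 0.08, 0.06]]
```

Call:
apply_moves --pt "0 1.2 1.2 -0.2 -0.2 0.15 0" --pt "0 1.2 1.2 -0.1 -0.1 0.1 0"

```text
time: 19.0
tool_pos: [0.5215, 0.1408, 0.0513]
ee_rot: [0.754, 0.657, -0.002, -0.0]
force: [-16.4, -13.5, 12.6]
opening: 0.0391
```

Run:
```python
from dial import *
look("s15")
```

```text
s15 far needle ang vs gauge x: 7 [ 7.9 -0.2] 92
s15 left needle ang vs gauge x: 120 [-2.8  6.7] 54
F [-15.  -12.8  11.8] T [-2.22  2.67  0.14] t 19.05
from [521.5 140.8  51.3] jaw -7.81 n 1 open 39.2 t 19.05 F [-15.  -12.8  11.8]
[[0, 0.3, 1.0, 0.0, -0.18, 0.13, 0.09]]
```

View pics/s15.png

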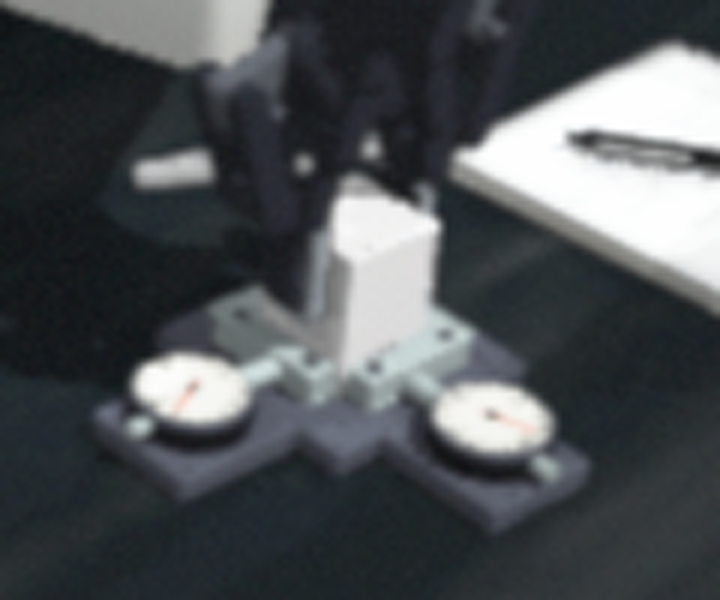

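Both needles have stopped (7° and 120°) while the push rose to 15/13 N, so the block bears on both stops. Now I'll trim yaw and tilt so it sits flat.

Call:
apply_moves --pt "0 1.2 1.2 -0.4 -0.3 0.2 -0.3" --pt "0 1.2 1.2 -0.3 -0.2 0.1 -0.2"

```text
time: 19.25
tool_pos: [0.5215, 0.1408, 0.0513]
ee_rot: [0.751, 0.661, -0.001, 0.0]
force: [-14.2, -12.7, 8.7]
opening: 0.0389
```

Run:
```python
from dial import *
look("s16")
```

```text
s16 far needle ang vs gauge x: 358 [ 6.  -1.1] 38
s16 left needle ang vs gauge x: 120 [-3.2  7.7] 67
F [-13.4 -12.7   6.9] T [-2.15  2.45 -0.44] t 19.3
from [521.6 140.8  51.3] jaw -7.29 n 1 open 39.1 t 19.3 F [-13.4 -12.7   6.9]
[[0, 0.4, 0.9, 0.0, -0.04, 0.13, 0.61]]
```

Call:
apply_moves --pt "0 1.2 1.2 -0.3 -0.1 0.15 0.3" --pt "0 1.2 1.2 -0.3 -0.1 0.1 0.1" --pt "0 1.4 1.4 -0.2 -0.1 0.1 0"

```text
time: 19.6
tool_pos: [0.5217, 0.1409, 0.0513]
ee_rot: [0.753, 0.658, -0.003, -0.001]
force: [-18.1, -15.0, 14.3]
opening: 0.039
```

Run:
```python
from dial import *
look("s17")
```

```text
s17 far needle ang vs gauge x: 359 [ 6.3 -0.9] 26
s17 left needle ang vs gauge x: 121 [-2.7  6.5] 51
F [-16.1 -12.9  12.2] T [-2.39  2.86  0.13] t 19.65
from [521.7 140.9  51.4] jaw -7.68 n 1 open 39.0 t 19.65 F [-16.1 -12.9  12.2]
[[0, 0.2, 0.7, 0.1, -0.31, 0.24, 0.22]]
```

The needles are unchanged, so both spindles are flush. I'll take out the last 0.3° of lean while keeping the push.

Call:
apply_moves --pt "0 1 1 0 -0.5 0.4 0" --pt "0 1 1 0 -0.3 0.2 0" --pt "0 1.2 1.1 -0.2 -0.3 0.25 0"

```text
time: 19.95
tool_pos: [0.5214, 0.1407, 0.0513]
ee_rot: [0.753, 0.658, 0.003, 0.001]
force: [-12.9, -13.9, 7.7]
opening: 0.0391
```

Run:
```python
from dial import *
look("s18")
```

```text
s18 far needle ang vs gauge x: 356 [ 6.1 -1.3] 60
s18 left needle ang vs gauge x: 120 [-2.7  6.7] 52
F [-12.2 -12.5   9.4] T [-2.18  2.82  0.05] t 20.0
from [521.4 140.6  51.3] jaw -7.64 n 1 open 39.3 t 20.0 F [-12.2 -12.5   9.4]
[[0, 0.5, 1.1, -0.0, 0.28, -0.19, 0.26]]
```

View pics/s18.png

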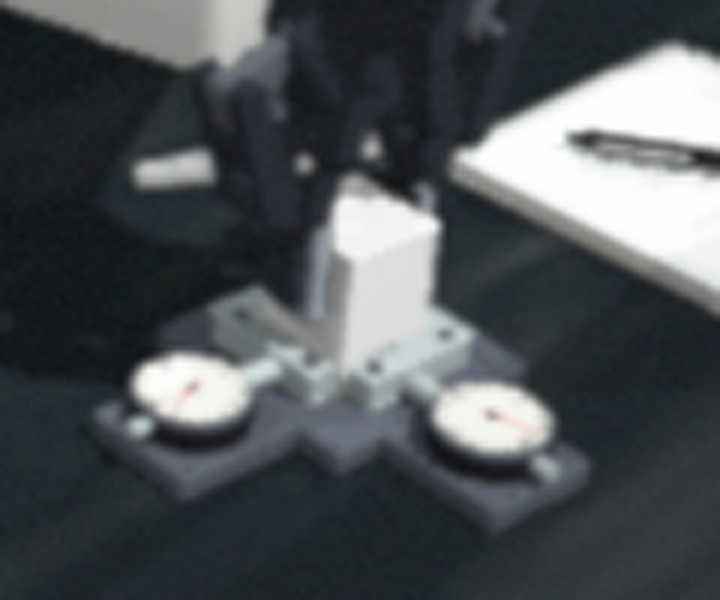

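Call:
apply_moves --pt "0 1.2 1.3 -0.1 0.2 -0.15 0" --pt "0 1.2 1.3 -0.1 0 0 0" --pt "0 1.2 1.3 -0.1 0 0 0"

```text
time: 20.3
tool_pos: [0.5218, 0.1408, 0.0514]
ee_rot: [0.753, 0.658, -0.005, -0.001]
force: [-17.0, -12.5, 13.0]
opening: 0.039
```

Run:
```python
from dial import *
look("s19");look("s20")
p,_=capture("top");cv2.imwrite("pics/top20.png",p[:,:,::-1])
```

```text
s19 far needle ang vs gauge x: 1 [ 8.2 -1. ] 86
s19 left needle ang vs gauge x: 120 [-2.7  6.6] 51
F [-16.7 -12.2  12.6] T [-2.1   2.74 -0.09] t 20.35
from [521.8 140.9  51.4] jaw -7.64 n 1 open 39.2 t 20.35 F [-16.7 -12.2  12.6]
[[0, 0.2, 0.6, 0.1, -0.46, 0.39, 0.26]]
s20 far needle ang vs gauge x: 2 [ 8.5 -0.9] 86
s20 left needle ang vs gauge x: 120 [-2.7  6.4] 53
F [-16.2 -12.9  13.4] T [-2.03  2.7  -0.08] t 20.4
from [521.8 140.8  51.4] jaw -7.64 n 1 open 39.2 t 20.4 F [-16.2 -12.9  13.4]
[[0, 0.2, 0.7, 0.1, -0.45, 0.38, 0.27]]
```

View pics/s20_f.png

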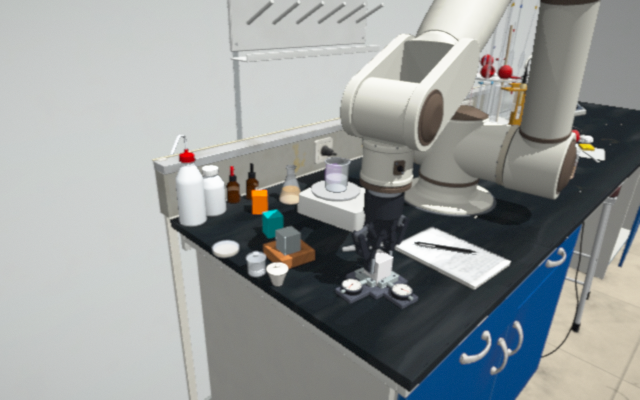

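Call:
apply_moves --pt "0 1.2 1.2 0 -0.6 0.5 0"

```text
time: 20.55
tool_pos: [0.5217, 0.1408, 0.0513]
ee_rot: [0.753, 0.659, -0.001, -0.0]
force: [-19.4, -14.9, 16.7]
opening: 0.0392
```

Run:
```python
from dial import *
look("s21")
```

```text
s21 far needle ang vs gauge x: 1 [ 8.4 -1. ] 88
s21 left needle ang vs gauge x: 120 [-2.7  6.6] 51
F [-17.2 -13.1  11.8] T [-2.21  3.08 -0.02] t 20.6
from [521.6 140.7  51.3] jaw -7.63 n 1 open 39.3 t 20.6 F [-17.2 -13.1  11.8]
[[0, 0.4, 0.9, -0.0, -0.01, 0.02, 0.27]]
```

The tool is now upright to 0.02°, the yaw moment is about 0, the push is 17/13 N and the needles are steady. The last side view shows the setting block in its stand at (288,243) and the bystanders where they were. Handing in.

```bash
python3 -c "
from station import *
print(sign_off())"
```

```text
the job is handed in; nothing more can be done
None
```

I put the steel setting block back upright in its stand and let go. I then stood the white ceramic block on the bed and pressed it into the corner. I signed off at about 20.6 s, still gripping and pressing it.

**Last checks:**
- **Pressed home:** the push was about 17 N on the far stop and 13 N on the left stop. Both needles had stopped turning while the push rose from about 9 N.
- **Flat and upright:** the moment about the vertical was about 0 and the tool was within about 0.02° of vertical. The block's own lean was not measured separately.
- **Surroundings:** in the last side view the setting block stood in its recess and the other things looked undisturbed. That was by eye only.

**Not clean or not in full agreement:**
- **Force spike at the stand:** when I set the setting block down, one row pressed it against the recess floor with about 88 N vertically (95 N in all) at the wrist. That is under the 120 N wrist limit. The push went through the gripped block; the "over 40 N" rule is about the arm or gripper body.
- **Yaw:** the final yaw was −7.6°, where the moment vanished. The camera lines gave about −7.9°.
- **Far dial:** its needle reading wandered by about 10° between pictures, because few red pixels were visible.
- **Bed load:** the block was also being pressed down on the bed with about 12 N.

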